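# Make up two small-engine repair kits

## Task

Make up the two repair kits from the stock on the bench: the piston, the connecting rod and the brass bush go in the blue tray, the red oil filter and the green cam gear in the yellow tray. Each part goes in any compartment and must rest flat on the tray's floor, the same way up as you found it (the rod may lie either way round). Leave the black filter and the steel bush standing where they are.

Things in the scene. Friction and masses are not known exactly. Their poses are not given: they have to be found in the camera images.
- blue_tray: shallow open blue plastic kit tray, fixed: outside 136 (its x) x 240 (its y) x 14 mm high, walls 3 mm, floor 3 mm thick. Two dividers as high as the walls make three compartments, each 130 (x) x 76 mm (y), centred at tray y = -79, 0 and +79 mm, x = 0. Origin: centre of the underside, on the bench; z up. On either side of the bench, turned up to 12 degrees.
- yellow_tray: shallow open yellow plastic kit tray, fixed: outside 136 (its x) x 240 (its y) x 14 mm high, walls 3 mm, floor 3 mm thick. Two dividers as high as the walls make three compartments, each 130 (x) x 76 mm (y), centred at tray y = -79, 0 and +79 mm, x = 0. Origin: centre of the underside, on the bench; z up. On either side of the bench, turned up to 12 degrees.
- piston: small-engine piston of bright aluminium, dark ring grooves near the top, standing crown up: plain cylinder 54 mm in diameter, 46 mm high, 0.13 to 0.21 kg. Origin: centre of the underside; z up; any yaw. Loose, stands on the bench.
- conrod: dark steel connecting rod lying loose and flat, 110 mm long (its x), 20 mm thick: big eye (38 mm across) at x = +36 mm, small eye (24 mm) at x = -43 mm, between them a beam 14 mm wide (its y), x = -31 to +17 mm. Balances near its origin; grip it across the beam there. Origin: on the beam's underside; z up; 0.14 to 0.24 kg. Starts with x within 30 degrees of world x.
- brass_bush: yellow brass bush (plain ring), outside diameter 40 mm, bore 26 mm, 30 mm high, standing on its end, 0.12 to 0.2 kg. Origin: centre of the underside; z up; any yaw. Loose, stands on the bench.
- red_filter: red spin-on oil filter with a white band and white ring on top, standing: cylinder 56 mm in diameter, 66 mm high, 0.17 to 0.29 kg. Origin: centre of the underside; z up; any yaw. Loose, stands on the bench.
- cam_gear: green nylon cam gear lying flat, hub up: toothed disc 53 mm in diameter over the teeth, 16 mm thick, with a round hub 28 mm in diameter on top that ends 32 mm above the underside; can be gripped by the hub. 0.05 to 0.08 kg. Origin: centre of the underside; z up; any yaw. Loose, stands on the bench.
- black_filter: black oil filter with grey rings, same form and size as the red one (56 mm in diameter, 66 mm high); not wanted. Origin: centre of the underside; z up; any yaw. Loose, stands on the bench.
- steel_bush: grey steel bush, same form and size as the brass one (40 mm outside, 30 mm high); not wanted. Origin: centre of the underside; z up; any yaw. Loose, stands on the bench.
Things that resemble listed ones, but are neither listed nor needed, are in the scene too. Several things look just like the cam_gear: the one meant starts farthest to the robot's right.

How it is judged:
By the outcome, as a careful person would: the job done as asked, in the order asked, and still so for the second after the job is handed in, with the robot touching nothing.
It also fails if it takes over 128 s, if anything falls off the work surface, if the arm or the gripper's body presses on something with over 40 N, if the wrist force passes 120 N, or if a joint passes its speed limit or range.

## Robot

A 6-joint arm with a two-finger parallel gripper is mounted at the origin on the work surface. World frame = base frame: x ahead of the robot, y to its left, z up, the work surface at z = 0. Lengths are in m, angles in degrees, forces in N, time in s.
With the tool pointing down it reaches from about 0.375 to 0.9 m from the base axis. Payload 3.1 kg.
Tool frame: the origin (TCP) lies on the centre line of the jaws, within the pads' length; the fingertips stand 17 mm ahead of it and the grasp point (between the pads) lies 2 mm behind it; z points along the fingers, y is the line along which they close (so a half turn about z gives the same grasp; the last joint's range is limited). The gripper opens to 87 mm and grips with 3 to 60 N. Pads are 19 mm wide; open, the fingers measure 117 mm over their backs; the gripper's body (75 mm by 190 mm) begins 51 mm behind the grasp point.
Start: joints at [-10.227, 30.224, 82.088, -0, 67.689, -10.227], TCP at [0.625, 0, 0.24] pointing down, gripper open.
Joint ranges: [-176.69, 176.69], [-43.24, 126.21], [12.49, 139.97], [-82, 262], [0, 151.66], [-163.58, 163.58]. Speed limits (degrees/s): [159.86, 159.86, 180, 180, 180, 180].

## Interface

Orientations are given as a 3x3 rotation matrix whose columns are the frame's x, y, z axes.
In Python, from rig import bot, imaging, finder gives the robot as it stands. The module is installed in compiled form; this text tells all that it offers.
- The arm moves only by the tool play_rows, never from a script. Its argument "motion" is a list that holds one entry, the list of rows, each a list of 6 numbers: the shift along the tool's x, y, z in normalised numbers (1 is 0.3 m), then the turn, a rotation vector about the tool's x, y, z in shares of pi/2 rad (1.0 is pi/2 rad). In form: [[[dx, dy, dz, wx, wy, wz], ...]]. A call has 1 to 8 rows; each row is the pose to reach, as a shift and turn from the pose commanded when the call began, along the tool's axes at that moment; what a row does not reach only later rows make up. A row lasts 1/12 s, in which the tool goes at most 41.7 mm and 7.16 degrees, less where a joint would pass 70% of its speed; a pose out of reach is approached as far as the arm can. No shift or turn number may pass 1 either way. A call with a gripper value outside its range is refused whole. "fingers" is the finger opening in m, from 0 to 0.087, set as the call begins (left out, the last holds). The fingers move at their own pace and stop on an object; the grip force is fixed at half the most. Time passes only in rows, so rows that repeat a pose let the fingers close. It gives the time, the measured TCP pose, the force, the opening and the grip force at its end, in the units of the state.
- bot.read_state(): the state, without advancing time (a new reading comes with each control period).
- imaging.capture(name): name is "scene" or "side" or "wrist"; returns a dict with "frame" (420x560x3 uint8, red, green, blue), "camera_matrix" (3x3 intrinsics, pixels), "k1" (the pictures are not rectified: a ray, as slopes to the right and down, at radius r is drawn at 1 + k1 r^2 times it, then the intrinsics apply), "R" (3x3) and "t" (3): a world point X has camera coordinates R X + t. Camera axes: x right, y down, z forward; pixel columns grow to the right and rows downward; lengths in m; the calibration is good to about 2 mm. A picture is of the moment at which its call begins. There is no depth.
- bot.hand_in(): hands the job in; it is judged then, once.
Trained networks look in the newest picture that a camera, given by its name, has taken for a name from the list of things; names that differ only in an ending like _2 or _b are one class to them, and where a whole thing is asked for, a point or a joint stands for the part that bears it (a point fixed in the world has none). Each returns a list of dicts, best first, with "confidence" (0 to 1); they miss things now and then, are a little off and sometimes report something else, mostly with a low value. They report only what shows in the picture. A call takes as long as a camera call. They do not tell look-alikes from the thing itself.
- finder.recognise(camera, name): "at" ([x, y, z] in m, in world coordinates, good to about 4 mm: the middle of the surface that is visible of it).
- finder.outline_of(camera, name): "pixels" (420x560 bool, what is visible of it).
The state is a dict: "time_s": time; "joint_positions": joint angles; "qvel": joint speeds; "tau": joint torques, N m; "position": TCP position; "tcp_rot": TCP orientation; "force": force on the tool from outside, world axes, zero at the start; "moment": the same for the moment, N m; "opening": opening from 0.0 (shut) to 1.0 (fully open); "grasp_force": force on a finger pad.
Only numpy, scipy, OpenCV 4.12 (cv2) and the standard library are available. Lean on these libraries where they do the work, as an engineer would, in place of code of your own. Each camera call takes 0.05 s, during which the arm holds its last target. There are 200 camera calls.

## Working session

There is one attempt and no reset: what is moved stays moved. The work goes in short steps, Python scripts to look and compute and a tool call to move; the robot and the scene stay as the last step left them, time stands still between calls to the robot, and variables do not carry over. Pictures are saved under pics/ and viewed, at most 14 in all, crops included, and the job is handed in when it is done.

Besides the shell and the picture viewer there is one more tool, called after "Call:" by a JSON object that holds its "op" and its "data". play_rows: Moves the arm, as the interface text tells. Its arguments: {"type":"object","properties":{"motion":{"type":"array"},"fingers":{"type":"number"}},"required":["motion"]}

```bash
mkdir -p pics; cat > h.py <<'E'
import numpy as np, cv2
from rig import bot, imaging, finder
def cap(n):
    c=imaging.capture(n); return c
def save(c,f): cv2.imwrite('pics/'+f,c['frame'][:,:,::-1])
def ray(c,u,v):
    K=np.array(c['camera_matrix']); xd=np.array([(u-K[0,2])/K[0,0],(v-K[1,2])/K[1,1]])
    x=xd.copy()
    for _ in range(20): x=xd/(1+c['k1']*(x@x))
    R=np.array(c['R']);t=np.array(c['t'])
    return -R.T@t, R.T@np.array([x[0],x[1],1])
def onz(c,u,v,z):
    o,d=ray(c,u,v); return o+d*(z-o[2])/d[2]
def proj(c,X):
    p=np.array(c['R'])@np.array(X)+np.array(c['t']); s=p[:2]/p[2]; s=s*(1+c['k1']*(s@s)); K=np.array(c['camera_matrix'])
    return s*[K[0,0],K[1,1]]+K[:2,2]
E
python3 - <<'E'
from h import *
np.set_printoptions(precision=4,suppress=True)
for n in ['scene','side','wrist']:
    c=cap(n); save(c,n+'0.png'); print(n,-np.array(c['R']).T@c['t'],np.array(c['R'])[2])
    if n!='wrist':
        for k in ['blue_tray','yellow_tray','piston','conrod','brass_bush','red_filter','cam_gear','black_filter','steel_bush']:
            print(k,[(np.round(d['at'],3).tolist(),round(d['confidence'],2)) for d in finder.recognise(n,k)])
print(bot.read_state())
E
```

```text
scene [1.0514 0.2853 0.453 ] [-0.7481 -0.3946 -0.5335]
blue_tray [([0.446, -0.23, 0.003], 0.67)]
yellow_tray [([0.446, 0.234, 0.005], 0.7)]
piston [([0.632, -0.169, 0.038], 0.62)]
conrod [([0.657, 0.178, 0.017], 0.86)]
brass_bush [([0.638, 0.069, 0.023], 0.72)]
red_filter [([0.626, -0.289, 0.047], 0.71)]
cam_gear [([0.511, -0.003, 0.015], 0.97), ([0.324, 0.232, 0.015], 0.84), ([0.714, 0.262, 0.022], 0.55)]
black_filter [([0.659, -0.04, 0.051], 0.88)]
steel_bush []
side [ 0.3404 -0.8389  0.5188] [ 0.1553  0.87   -0.468 ]
blue_tray [([0.439, -0.263, 0.004], 0.67)]
yellow_tray [([0.444, 0.218, 0.003], 0.77)]
piston [([0.62, -0.202, 0.035], 0.57)]
conrod [([0.628, 0.166, 0.018], 0.55)]
brass_bush [([0.626, 0.055, 0.02], 0.57), ([0.603, -0.326, 0.05], 0.34), ([0.629, 0.166, 0.017], 0.17)]
red_filter [([0.606, -0.33, 0.051], 0.82)]
cam_gear [([0.488, -0.02, 0.016], 0.82), ([0.695, 0.251, 0.021], 0.69), ([0.31, 0.218, 0.016], 0.68), ([0.607, -0.327, 0.053], 0.65)]
black_filter [([0.638, -0.078, 0.046], 0.78)]
steel_bush [([0.604, 0.275, 0.018], 0.68)]
wrist [0.6245 0.0676 0.385 ] [ 0.0003 -0.2428 -0.9701]
{'time_s': 1.05, 'joint_positions': array([-10.2263,  30.2232,  82.087 ,   0.0001,  67.69  , -10.227 ]), 'qvel': array([ 0.0406, -0.0341, -0.0294, -0.0227,  0.0158,  0.0021]), 'tau': array([  0.    , -44.0023, -17.699 ,   0.0635,   0.0505,   0.    ]), 'position': array([0.625 , 0.    , 0.2396]), 'tcp_rot': array([[-0.,  1., -0.],
       [ 1.,  0.,  0.],
       [ 0., -0., -1.]]), 'force': array([ 0.2042, -0.0183, -0.4486]), 'moment': array([ 0.012 ,  0.0115, -0.0029]), 'grasp_force': 0.0, 'opening': 0.9996097693746495}
```

View pics/scene0.png

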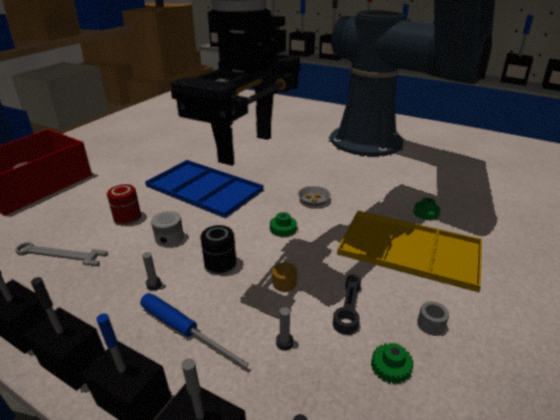

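View pics/side0.png

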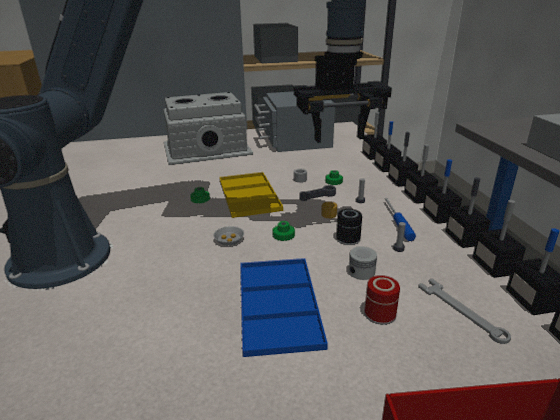

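View pics/wrist0.png

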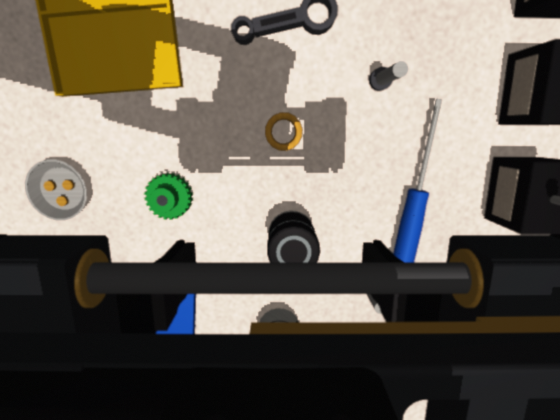

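The pictures show the blue tray on the right (scene px 205,187), the yellow tray on the left, and three green gears. The rightmost gear is at scene px (283,225), near y≈-0.01. Next I fit poses by silhouette in both fixed cameras.

```bash
cat > fit.py <<'E'
from h import *
from scipy.optimize import minimize
a=np.linspace(0,2*np.pi,40)
def cyl(r,z0,z1,x=0,y=0): return np.array([[x+r*np.cos(t),y+r*np.sin(t),z] for z in(z0,z1) for t in a])
def box(x0,x1,y0,y1,z0,z1): return np.array([[x,y,z] for x in(x0,x1) for y in(y0,y1) for z in(z0,z1)])
M={'piston':[cyl(.027,0,.046)],'brass_bush':[cyl(.02,0,.03)],'steel_bush':[cyl(.02,0,.03)],'red_filter':[cyl(.028,0,.066)],'black_filter':[cyl(.028,0,.066)],
'cam_gear':[cyl(.0262,0,.016),cyl(.014,.016,.032)],
'conrod':[cyl(.019,0,.02,.036),cyl(.012,0,.02,-.043),box(-.031,.017,-.007,.007,0,.02)],
'blue_tray':[box(-.068,.068,-.12,.12,0,.014)]}
M['yellow_tray']=M['blue_tray']
HOLES={'conrod':[(.036,.012),(-.043,.0065)]}
S=4
def sil(c,name,p):
    x,y,w=p[0],p[1],np.radians(p[2]); m=np.zeros((420*S,560*S),np.uint8)
    for P in M[name]:
        Q=np.c_[x+np.cos(w)*P[:,0]-np.sin(w)*P[:,1],y+np.sin(w)*P[:,0]+np.cos(w)*P[:,1],P[:,2]]
        q=np.array([proj(c,X) for X in Q]); h=cv2.convexHull(((q+.5)*S*16).astype(np.int32))
        cv2.fillConvexPoly(m,h,1,shift=4)
    return m>0
def fit(name,views,p0,yaw):
    big=[(c,cv2.resize(mm.astype(np.uint8),None,fx=S,fy=S,interpolation=0)>0) for c,mm in views]
    def cost(v):
        p=[v[0]/1e3,v[1]/1e3,v[2] if yaw else 0]; s=0
        for c,mm in big:
            r=sil(c,name,p); s+=1-(r&mm).sum()/(r|mm).sum()
        return s/len(big)
    v0=np.array([p0[0]*1e3,p0[1]*1e3]+([p0[2]] if yaw else [])); n=len(v0)
    sim=np.vstack([v0]+[v0+np.eye(n)[i]*12 for i in range(n)])
    r=minimize(cost,v0,method='Nelder-Mead',options=dict(initial_simplex=sim,xatol=.1,fatol=1e-4,maxfev=120))
    return r.x,r.fun
E
cat > run1.py <<'E'
from fit import *
cs={n:cap(n) for n in('scene','side')}
g={'blue_tray':(.44,-.25,0),'yellow_tray':(.44,.225,0),'piston':(.62,-.19),'conrod':(.64,.172,10),'brass_bush':(.625,.06),'red_filter':(.61,-.315),'cam_gear':(.498,-.012),'black_filter':(.64,-.06),'steel_bush':(.605,.275)}
for k,p in g.items():
    V=[]
    for n in cs:
        best=None
        for d in finder.outline_of(n,k):
            m=d['pixels']; v,u=np.nonzero(m); q=proj(cs[n],[p[0],p[1],.02]); e=np.hypot(u.mean()-q[0],v.mean()-q[1])
            if e<30 and (best is None or e<best[0]): best=(e,m)
        if best: V.append((cs[n],best[1]))
    out=[]
    for vs in [V]+([[v] for v in V] if len(V)>1 else []):
        if vs:
            x,f=fit(k,vs,p,len(p)==3); out.append((np.round(x,1).tolist(),round(f,3)))
    print(k,out)
E
python3 run1.py
```

```text
blue_tray [([439.6, -241.7, -5.3], np.float64(0.032)), ([439.2, -244.5, -5.3], np.float64(0.029)), ([439.4, -240.7, -5.1], np.float64(0.017))]
yellow_tray [([443.2, 228.0, 3.9], np.float64(0.031)), ([443.3, 227.5, 4.1], np.float64(0.018)), ([442.7, 231.4, 3.5], np.float64(0.031))]
piston [([623.2, -184.3], np.float64(0.08)), ([623.1, -184.6], np.float64(0.044)), ([623.7, -179.7], np.float64(0.098))]
conrod [([628.6, 175.6, 12.4], np.float64(0.123)), ([629.4, 175.3, 12.4], np.float64(0.07)), ([627.9, 179.9, 12.9], np.float64(0.09))]
brass_bush [([627.7, 65.7], np.float64(0.14)), ([627.2, 63.9], np.float64(0.161)), ([628.6, 69.7], np.float64(0.055))]
red_filter [([611.5, -307.5], np.float64(0.085)), ([612.0, -308.2], np.float64(0.058)), ([612.5, -303.5], np.float64(0.092))]
cam_gear [([495.8, -7.8], np.float64(0.088)), ([496.2, -8.5], np.float64(0.054)), ([495.6, -3.6], np.float64(0.064))]
black_filter [([638.6, -54.8], np.float64(0.059)), ([639.3, -54.4], np.float64(0.052)), ([639.1, -51.7], np.float64(0.053))]
steel_bush [([605.7, 294.6], np.float64(0.092)), ([607.3, 294.2], np.float64(0.048)), ([606.0, 298.2], np.float64(0.088))]
```

```bash
python3 - <<'E'
from h import *
c=cap('wrist')
for k,z in [('brass_bush',.03),('cam_gear',.0)]:
    for d in finder.outline_of('wrist',k):
        m=d['pixels']; v,u=np.nonzero(m); e=cv2.fitEllipse(cv2.convexHull(np.c_[u,v].astype(np.float32)))
        print(k,d['confidence'],e[0],onz(c,*e[0],z*.7+.003))
print('hub', onz(c,162,200,.032),'ring',onz(c,283,131,.03))
E
```

```text
brass_bush 0.68 (283.49322509765625, 130.98397827148438) [0.62994546 0.06657013 0.024     ]
cam_gear 0.89 (167.93869018554688, 195.69189453125) [ 0.49430418 -0.00748297  0.003     ]
hub [ 0.49728435 -0.00657017  0.032     ] ring [0.62934077 0.06657161 0.03      ]
```

Units first: shifts go in shares of 0.3 m and turns go in shares of pi/2 rad. So -0.184 m / 0.3 = -0.6133, 0.032 m / 0.3 = 0.1067.

Call:
{"op": "play_rows", "data": {"motion": [[[-0.1,0,0.0533,0,0,0],[-0.2,0,0.1067,0,0,0],[-0.3,-0.0033,0.16,0,0,0],[-0.4,-0.0033,0.2133,0,0,0],[-0.5,-0.0067,0.2667,0,0,0],[-0.6133,-0.0067,0.3333,0,0,0],[-0.6133,-0.0067,0.3333,0,0,0]]], "fingers": 0.087}}

```text
time_s: 2.78
position: [0.6214, -0.1899, 0.1357]
tcp_rot: [[0.005, 1.0, -0.004], [1.0, -0.005, -0.001], [-0.001, -0.004, -1.0]]
force: [0.6, 0.7, -0.5]
opening: 1.005
grasp_force: 0.0
```

In the tool's units: 0.112 m / 0.3 = 0.3733, 0.1 m / 0.3 = 0.3333.

Call:
{"op": "play_rows", "data": {"motion": [[[0,0,0.1,0,0,0],[0,0,0.2,0,0,0],[0,0,0.2833,0,0,0],[0,0,0.3333,0,0,0],[0,0,0.3733,0,0,0],[0,0,0.3733,0,0,0],[0,0,0.3733,0,0,0]]]}}

```text
time_s: 3.37
position: [0.6231, -0.1838, 0.0274]
tcp_rot: [[-0.0, 1.0, -0.0], [1.0, 0.0, 0.0], [0.0, -0.0, -1.0]]
force: [0.5, 0.4, 0.2]
opening: 0.997
grasp_force: 0.0
```

Call:
{"op": "play_rows", "data": {"motion": [[[0,0,0,0,0,0],[0,0,0,0,0,0],[0,0,0,0,0,0],[0,0,0,0,0,0],[0,0,0,0,0,0],[0,0,0,0,0,0],[0,0,0,0,0,0],[0,0,0,0,0,0]]], "fingers": 0.03}}

```text
time_s: 4.03
position: [0.6235, -0.1841, 0.0281]
tcp_rot: [[0.0, 1.0, 0.001], [1.0, -0.0, -0.0], [-0.0, 0.001, -1.0]]
force: [0.2, 0.1, 3.3]
opening: 0.613
grasp_force: 30.0
```

In the tool's units: -0.176 m / 0.3 = -0.5867, -0.12 m / 0.3 = -0.4.

Call:
{"op": "play_rows", "data": {"motion": [[[0,0,-0.0667,0,0,0],[0,0,-0.1667,0,0,0],[0.0067,-0.0667,-0.2667,0,0,0],[0.02,-0.1667,-0.3067,0,0,0],[0.0333,-0.2833,-0.3067,0,0,0],[0.0467,-0.4,-0.3067,0,0,0],[0.06,-0.5167,-0.3067,0,0,0],[0.07,-0.5867,-0.3067,0,0,0]]]}}

```text
time_s: 4.7
position: [0.4421, -0.1609, 0.1193]
tcp_rot: [[-0.0, 1.0, -0.005], [1.0, 0.0, 0.003], [0.003, -0.005, -1.0]]
force: [-0.8, 0.1, -2.0]
opening: 0.618
grasp_force: 30.0
```

In the tool's units: 0.0885 m / 0.3 = 0.295, 0.08 m / 0.3 = 0.2667.

Call:
{"op": "play_rows", "data": {"motion": [[[0,0,0,0,0,0],[0,0,0.0833,0,0,0],[0,0,0.1667,0,0,0],[0,0,0.2333,0,0,0],[0,0,0.2667,0,0,0],[0,0,0.295,0,0,0],[0,0,0.295,0,0,0],[0,0,0.295,0,0,0]]]}}

```text
time_s: 5.37
position: [0.4475, -0.1632, 0.031]
tcp_rot: [[-0.0, 1.0, 0.0], [1.0, 0.0, -0.0], [-0.0, 0.0, -1.0]]
force: [0.1, 0.5, -0.9]
opening: 0.612
grasp_force: 30.0
```

In the tool's units: -0.1085 m / 0.3 = -0.3617, -0.08 m / 0.3 = -0.2667.

Call:
{"op": "play_rows", "data": {"motion": [[[0,0,0,0,0,0],[0,0,0,0,0,0],[0,0,0,0,0,0],[0,0,0,0,0,0],[0,0,-0.0667,0,0,0],[0,0,-0.1667,0,0,0],[0,0,-0.2667,0,0,0],[0,0,-0.3617,0,0,0]]], "fingers": 0.075}}

```text
time_s: 6.03
position: [0.4467, -0.1628, 0.1409]
tcp_rot: [[0.0, 1.0, -0.0], [1.0, -0.0, 0.0], [0.0, -0.0, -1.0]]
force: [-0.1, -0.8, -0.2]
opening: 0.865
grasp_force: 0.0
```

In the tool's units: 0.26 m / 0.3 = 0.8667, 0.23 m / 0.3 = 0.7667.

Call:
{"op": "play_rows", "data": {"motion": [[[0.0667,0.0333,0,0,0,0],[0.1833,0.1,0,0,0,0],[0.3,0.1667,0,0,0,0],[0.4167,0.2333,0,0,0,0],[0.5333,0.3,0,0,0,0],[0.65,0.3667,0,0,0,0],[0.7667,0.4333,0,0,0,0],[0.8667,0.4833,0,0,0,0]]]}}

```text
time_s: 6.7
position: [0.5933, 0.0997, 0.14]
tcp_rot: [[-0.001, 1.0, 0.002], [1.0, 0.001, 0.0], [0.0, 0.002, -1.0]]
force: [1.0, -0.6, -0.1]
opening: 0.861
grasp_force: 0.0
```

In the tool's units: 0.079 m / 0.3 = 0.2633, 0.05 m / 0.3 = 0.1667, 52 degrees / 90 = 0.5778.

Call:
{"op": "play_rows", "data": {"motion": [[[0.0667,0.0333,0,0,0,0.0556],[0.1667,0.0667,0,0,0,0.1111],[0.2633,0.1233,0,0,0,0.1889],[0.2633,0.1233,0,0,0,0.2667],[0.2633,0.1233,0,0,0,0.3444],[0.2633,0.1233,0,0,0,0.4222],[0.2633,0.1233,0,0,0,0.5],[0.2633,0.1233,0,0,0,0.5778]]]}}

```text
time_s: 7.37
position: [0.6286, 0.1763, 0.1395]
tcp_rot: [[0.791, 0.611, -0.0], [0.611, -0.791, -0.0], [-0.0, -0.0, -1.0]]
force: [1.0, -0.5, 0.7]
opening: 0.867
grasp_force: 0.0
```

In the tool's units: 25.6 degrees / 90 = 0.2844.

Call:
{"op": "play_rows", "data": {"motion": [[[0,0,0,0,0,0.0778],[0,0,0,0,0,0.1556],[0,0,0,0,0,0.2222],[0,0,0,0,0,0.2844],[0,0,0,0,0,0.2844],[0,0,0,0,0,0.2844],[0,0,0,0,0,0.2844]]], "fingers": 0.06}}

```text
time_s: 7.95
position: [0.6288, 0.1761, 0.1396]
tcp_rot: [[0.976, 0.217, -0.0], [0.217, -0.976, -0.0], [-0.0, -0.0, -1.0]]
force: [0.6, -1.0, -0.1]
opening: 0.691
grasp_force: 0.0
```

```bash
python3 - <<'E'
from h import *
print(bot.read_state())
c=cap('wrist'); save(c,'w1.png'); s=cap('side'); save(s,'s1.png')
for x,y in [(.629,.176),(.629+.036*.9767,.176+.036*.2147),(.629-.043*.9767,.176-.043*.2147)]: print(proj(c,[x,y,.02]))
E
```

```text
{'time_s': 7.95, 'joint_positions': array([ 5.85485927e+00,  3.90250006e+01,  8.26793912e+01, -6.78892901e-04,
        5.83019574e+01,  8.33310673e+01]), 'qvel': array([ 0.0247827 ,  0.07928152, -0.0919367 , -0.02461613, -0.04156168,
        0.5583981 ]), 'tau': array([-1.13708375e-03, -4.81769550e+01, -1.52630228e+01,  3.83126561e-02,
       -6.94337650e-02, -3.82217055e-03]), 'position': array([0.6288115 , 0.17605983, 0.13961258]), 'tcp_rot': array([[ 9.76204690e-01,  2.16851079e-01, -1.09208704e-04],
       [ 2.16851078e-01, -9.76204696e-01, -2.13329373e-05],
       [-1.11236120e-04, -2.85671180e-06, -9.99999994e-01]]), 'force': array([ 0.5900732 , -0.95200805, -0.05982787]), 'moment': array([0.06265991, 0.09203685, 0.03226439]), 'grasp_force': 0.0, 'opening': 0.6907281372203173}
[280.62691433 211.85994993]
[280.80002115 168.19332658]
[280.43250567 260.48543167]
```

View pics/w1.png

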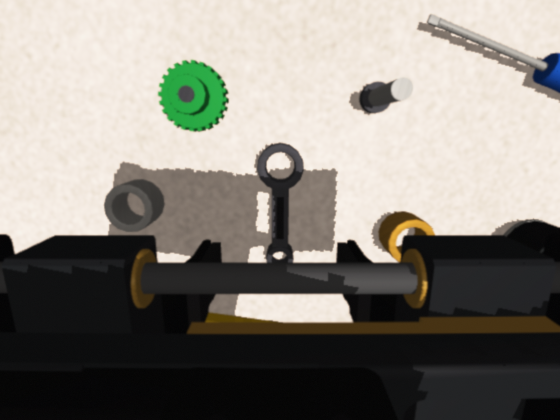

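View pics/s1.png

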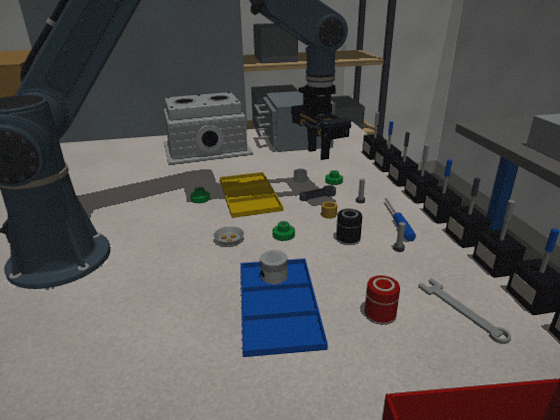

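The piston stands in the blue tray's nearest compartment (side px 273,267). The rod's beam is centred under the jaws, with the eyes at wrist px (280,166) and (279,255).

In the tool's units: 0.12 m / 0.3 = 0.4, 0.003 m / 0.3 = 0.01.

Call:
{"op": "play_rows", "data": {"motion": [[[0.0033,0,0.1,0,0,0],[0.01,0,0.2,0,0,0],[0.01,0,0.3,0,0,0],[0.01,0,0.3667,0,0,0],[0.01,0,0.4,0,0,0],[0.01,0,0.4,0,0,0],[0.01,0,0.4,0,0,0]]]}}

```text
time_s: 8.63
position: [0.6323, 0.1768, 0.0198]
tcp_rot: [[0.977, 0.215, 0.001], [0.215, -0.977, 0.0], [0.001, 0.0, -1.0]]
force: [0.0, -0.3, -0.1]
opening: 0.691
grasp_force: 0.0
```

Call:
{"op": "play_rows", "data": {"motion": [[[0,0,0,0,0,0],[0,0,0,0,0,0],[0,0,0,0,0,0],[0,0,0,0,0,0],[0,0,0,0,0,0],[0,0,0,0,0,0],[0,0,0,0,0,0],[0,0,0,0,0,0]]], "fingers": 0.0}}

```text
time_s: 9.3
position: [0.6319, 0.1766, 0.0196]
tcp_rot: [[0.977, 0.215, 0.0], [0.215, -0.977, -0.0], [0.0, 0.0, -1.0]]
force: [-0.4, -0.0, -0.7]
opening: 0.168
grasp_force: 0.5
```

In the tool's units: -0.1 m / 0.3 = -0.3333, -0.09 m / 0.3 = -0.3.

Call:
{"op": "play_rows", "data": {"motion": [[[0,0,0,0,0,0],[0,0,0,0,0,0],[0,0,0,0,0,0],[0,0,-0.0333,0,0,0],[0,0,-0.1,0,0,0],[0,0,-0.2,0,0,0],[0,0,-0.3,0,0,0],[0,0,-0.3333,0,0,0]]]}}

```text
time_s: 9.97
position: [0.6344, 0.1772, 0.1244]
tcp_rot: [[0.977, 0.215, 0.008], [0.215, -0.977, 0.001], [0.008, 0.001, -1.0]]
force: [0.3, 0.5, -1.0]
opening: 0.156
grasp_force: 30.0
```

In the tool's units: 0.24 m / 0.3 = 0.8, -0.156 m / 0.3 = -0.52.

Call:
{"op": "play_rows", "data": {"motion": [[[-0.05,0.0667,0,0,0,0],[-0.1233,0.1633,0,0,0,0],[-0.2,0.2667,0,0,0,0],[-0.28,0.3733,0,0,0,0],[-0.36,0.48,0,0,0,0],[-0.44,0.5867,0,0,0,0],[-0.52,0.6933,0,0,0,0],[-0.6,0.8,0,0,0,0]]]}}

```text
time_s: 10.63
position: [0.5063, -0.0976, 0.1194]
tcp_rot: [[0.977, 0.215, -0.0], [0.215, -0.977, 0.0], [-0.0, -0.0, -1.0]]
force: [0.9, -1.5, -1.4]
opening: 0.16
grasp_force: 30.0
```

In the tool's units: 0.1277 m / 0.3 = 0.4257, -0.0976 m / 0.3 = -0.3253, 17.6 degrees / 90 = 0.1956.

Call:
{"op": "play_rows", "data": {"motion": [[[-0.0733,0.0967,0,0,0,0.0444],[-0.1467,0.1933,0,0,0,0.1],[-0.22,0.2867,0,0,0,0.1556],[-0.2833,0.3733,0,0,0,0.1956],[-0.3253,0.4257,0,0,0,0.1956],[-0.3253,0.4257,0,0,0,0.1956],[-0.3253,0.4257,0,0,0,0.1956],[-0.3253,0.4257,0,0,0,0.1956]]]}}

```text
time_s: 11.3
position: [0.4395, -0.2413, 0.1193]
tcp_rot: [[0.996, -0.091, -0.001], [-0.091, -0.996, 0.001], [-0.001, -0.001, -1.0]]
force: [-0.3, -0.7, -0.9]
opening: 0.154
grasp_force: 30.0
```

```bash
python3 - <<'E'
from h import *
s=bot.read_state();print(s['position'],s['tcp_rot'][:,0],s['opening'])
c=cap('wrist'); save(c,'w2.png')
E
```

```text
[ 0.43946373 -0.24127214  0.11931922] [ 9.95868810e-01 -9.08000073e-02 -8.19238361e-04] 0.1541253432204089
```

View pics/w2.png

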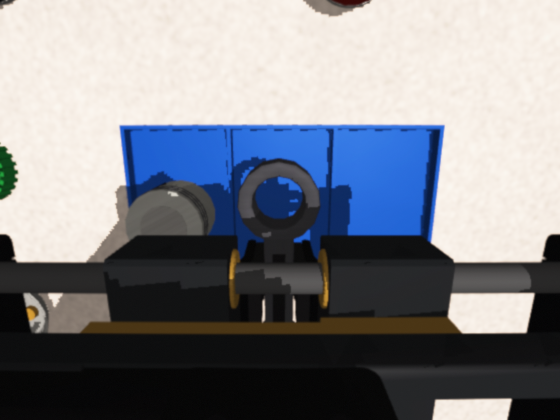

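The rod is held with its big eye at px (279,200), midway between the dividers at u≈231 and 332.

In the tool's units: 0.0965 m / 0.3 = 0.3217, 0.03 m / 0.3 = 0.1.

Call:
{"op": "play_rows", "data": {"motion": [[[0,0,0.1,0,0,0],[0,0,0.1833,0,0,0],[0,0,0.25,0,0,0],[0,0,0.2933,0,0,0],[0,0,0.3217,0,0,0],[0,0,0.3217,0,0,0],[0,0,0.3217,0,0,0]]]}}

```text
time_s: 11.93
position: [0.4402, -0.2411, 0.0229]
tcp_rot: [[0.996, -0.089, -0.0], [-0.089, -0.996, 0.0], [-0.0, -0.0, -1.0]]
force: [-0.5, -0.2, -1.8]
opening: 0.158
grasp_force: 30.0
```

In the tool's units: -0.1165 m / 0.3 = -0.3883, -0.08 m / 0.3 = -0.2667.

Call:
{"op": "play_rows", "data": {"motion": [[[0,0,0,0,0,0],[0,0,0,0,0,0],[0,0,0,0,0,0],[0,0,0,0,0,0],[0,0,-0.0667,0,0,0],[0,0,-0.1667,0,0,0],[0,0,-0.2667,0,0,0],[0,0,-0.3883,0,0,0]]], "fingers": 0.03}}

```text
time_s: 12.6
position: [0.4388, -0.2414, 0.14]
tcp_rot: [[0.996, -0.091, -0.002], [-0.091, -0.996, 0.002], [-0.002, -0.002, -1.0]]
force: [0.5, -0.7, 0.4]
opening: 0.341
grasp_force: 0.0
```

In the tool's units: -0.255 m / 0.3 = -0.85, -0.225 m / 0.3 = -0.75.

Call:
{"op": "play_rows", "data": {"motion": [[[0.0333,-0.0667,0,0,0,0],[0.0833,-0.1667,0,0,0,0],[0.14,-0.2833,0,0,0,0],[0.1967,-0.4,0,0,0,0],[0.2533,-0.5167,0,0,0,0],[0.31,-0.6333,0,0,0,0],[0.3667,-0.75,0,0,0,0],[0.4167,-0.85,0,0,0,0]]], "fingers": 0.075}}

```text
time_s: 13.27
position: [0.5882, 0.0029, 0.1399]
tcp_rot: [[0.996, -0.09, 0.001], [-0.09, -0.996, 0.0], [0.001, -0.0, -1.0]]
force: [0.9, -0.8, -0.4]
opening: 0.827
grasp_force: 0.0
```

In the tool's units: -0.0695 m / 0.3 = -0.2317, -0.055 m / 0.3 = -0.1833, -54 degrees / 90 = -0.6.

Call:
{"op": "play_rows", "data": {"motion": [[[0.05,-0.1,0,0,0,-0.0556],[0.1,-0.1833,0,0,0,-0.1333],[0.1173,-0.2317,0,0,0,-0.2111],[0.1173,-0.2317,0,0,0,-0.2889],[0.1173,-0.2317,0,0,0,-0.3667],[0.1173,-0.2317,0,0,0,-0.4444],[0.1173,-0.2317,0,0,0,-0.5222],[0.1173,-0.2317,0,0,0,-0.6]]]}}

```text
time_s: 13.93
position: [0.6284, 0.0667, 0.1396]
tcp_rot: [[0.654, 0.756, -0.0], [0.756, -0.654, 0.0], [-0.0, -0.0, -1.0]]
force: [-0.3, -0.5, 0.3]
opening: 0.862
grasp_force: 0.0
```

In the tool's units: -41.2 degrees / 90 = -0.4578.

Call:
{"op": "play_rows", "data": {"motion": [[[0,0,0,0,0,-0.0778],[0,0,0,0,0,-0.1556],[0,0,0,0,0,-0.2333],[0,0,0,0,0,-0.3111],[0,0,0,0,0,-0.3889],[0,0,0,0,0,-0.4578],[0,0,0,0,0,-0.4578],[0,0,0,0,0,-0.4578]]]}}

```text
time_s: 14.6
position: [0.6285, 0.0665, 0.1396]
tcp_rot: [[0.003, 1.0, -0.0], [1.0, -0.003, 0.0], [0.0, -0.0, -1.0]]
force: [0.0, 0.0, -0.2]
opening: 0.864
grasp_force: 0.0
```

```bash
python3 - <<'E'
from h import *
s=bot.read_state();print(s['position'],s['tcp_rot'][:,0],s['opening'])
c=cap('wrist')
for d in finder.outline_of('wrist','brass_bush'):
    v,u=np.nonzero(d['pixels']);print(d['confidence'],u.min(),u.max(),v.min(),v.max(),onz(c,(u.min()+u.max())/2,v.min(),.02))
E
```

```text
[0.62851291 0.06652036 0.13963884] [3.02574637e-03 9.99995421e-01 4.57541152e-05] 0.8635704328989537
0.86 256 304 188 240 [0.62944708 0.08832928 0.02      ]
```

Call:
{"op": "play_rows", "data": {"motion": [[[0,0,0.1,0,0,0],[0,0,0.2,0,0,0],[0,0,0.3,0,0,0],[0,0,0.3667,0,0,0],[0,0,0.3933,0,0,0],[0,0,0.3933,0,0,0],[0,0,0.3933,0,0,0]]]}}

```text
time_s: 15.28
position: [0.6292, 0.0666, 0.022]
tcp_rot: [[0.001, 1.0, 0.001], [1.0, -0.001, -0.0], [-0.0, 0.001, -1.0]]
force: [0.2, -0.3, -0.0]
opening: 0.859
grasp_force: 0.0
```

Call:
{"op": "play_rows", "data": {"motion": [[[0,0,0,0,0,0],[0,0,0,0,0,0],[0,0,0,0,0,0],[0,0,0,0,0,0],[0,0,0,0,0,0],[0,0,0,0,0,0],[0,0,0,0,0,0],[0,0,0,0,0,0]]], "fingers": 0.02}}

```text
time_s: 15.95
position: [0.6291, 0.0666, 0.0219]
tcp_rot: [[-0.0, 1.0, 0.001], [1.0, 0.0, -0.0], [-0.0, 0.001, -1.0]]
force: [0.4, -0.3, 1.9]
opening: 0.449
grasp_force: 30.0
```

In the tool's units: -0.175 m / 0.3 = -0.5833, -0.105 m / 0.3 = -0.35.

Call:
{"op": "play_rows", "data": {"motion": [[[0,0,-0.0667,0,0,0],[0,0,-0.1667,0,0,0],[-0.0333,-0.0167,-0.2667,0,0,0],[-0.1167,-0.06,-0.3333,0,0,0],[-0.2333,-0.12,-0.3333,0,0,0],[-0.35,-0.18,-0.3333,0,0,0],[-0.4667,-0.2367,-0.3333,0,0,0],[-0.5833,-0.2967,-0.3333,0,0,0]]]}}

```text
time_s: 16.62
position: [0.5385, -0.1094, 0.1215]
tcp_rot: [[-0.001, 1.0, -0.0], [1.0, 0.001, 0.0], [0.0, -0.0, -1.0]]
force: [0.1, -1.2, -2.4]
opening: 0.452
grasp_force: 30.0
```

In the tool's units: -0.212 m / 0.3 = -0.7067, -0.2 m / 0.3 = -0.6667.

Call:
{"op": "play_rows", "data": {"motion": [[[-0.1167,-0.06,0,0,0,0],[-0.2333,-0.12,0,0,0,0],[-0.35,-0.18,0,0,0,0],[-0.4667,-0.24,0,0,0,0],[-0.5833,-0.3,0,0,0,0],[-0.6667,-0.3433,0,0,0,0],[-0.7067,-0.36,0,0,0,0],[-0.7067,-0.36,0,0,0,0]]]}}

```text
time_s: 17.28
position: [0.4307, -0.3234, 0.1214]
tcp_rot: [[0.004, 1.0, 0.0], [1.0, -0.004, -0.001], [-0.001, 0.0, -1.0]]
force: [0.4, -0.6, -2.4]
opening: 0.453
grasp_force: 30.0
```

In the tool's units: 0.0965 m / 0.3 = 0.3217, 0.088 m / 0.3 = 0.2933.

Call:
{"op": "play_rows", "data": {"motion": [[[0,0,0.0667,0,0,0],[0,0,0.1667,0,0,0],[0,0,0.25,0,0,0],[0,0,0.2933,0,0,0],[0,0,0.3217,0,0,0],[0,0,0.3217,0,0,0],[0,0,0.3217,0,0,0]]]}}

```text
time_s: 17.87
position: [0.4322, -0.3192, 0.0249]
tcp_rot: [[-0.001, 1.0, -0.0], [1.0, 0.001, 0.001], [0.001, -0.0, -1.0]]
force: [0.4, 0.1, -1.7]
opening: 0.45
grasp_force: 30.0
```

In the tool's units: -0.1145 m / 0.3 = -0.3817, -0.08 m / 0.3 = -0.2667.

Call:
{"op": "play_rows", "data": {"motion": [[[0,0,0,0,0,0],[0,0,0,0,0,0],[0,0,0,0,0,0],[0,0,0,0,0,0],[0,0,-0.0667,0,0,0],[0,0,-0.1667,0,0,0],[0,0,-0.2667,0,0,0],[0,0,-0.3817,0,0,0]]], "fingers": 0.065}}

```text
time_s: 18.53
position: [0.431, -0.3198, 0.1402]
tcp_rot: [[0.0, 1.0, -0.002], [1.0, -0.0, 0.002], [0.002, -0.002, -1.0]]
force: [0.5, -0.5, -0.5]
opening: 0.749
grasp_force: 0.0
```

In the tool's units: 0.18 m / 0.3 = 0.6, 0.002 m / 0.3 = 0.0067.

Call:
{"op": "play_rows", "data": {"motion": [[[0.0067,0.0667,0,0,0,0],[0.0133,0.1833,0,0,0,0],[0.02,0.3,0,0,0,0],[0.0267,0.4167,0,0,0,0],[0.0333,0.5167,0,0,0,0],[0.04,0.6,0,0,0,0],[0.04,0.6,0,0,0,0],[0.04,0.6,0,0,0,0]]], "fingers": 0.087}}

```text
time_s: 19.2
position: [0.6124, -0.3078, 0.1394]
tcp_rot: [[-0.002, 1.0, -0.0], [1.0, 0.002, -0.0], [-0.0, -0.0, -1.0]]
force: [0.5, 0.0, 0.7]
opening: 0.995
grasp_force: 0.0
```

```bash
python3 - <<'E'
from h import *
s=bot.read_state();print(s['position'],s['tcp_rot'][:,0],s['opening'])
c=cap('wrist'); save(c,'w3.png'); c2=cap('side'); save(c2,'s3.png'); print(proj(c,[.612,-.3075,.066]))
E
```

```text
[ 0.61244525 -0.30784369  0.13937492] [-1.77423763e-03  9.99998393e-01 -2.56705124e-04] 0.9950213119875753
[278.40825404 230.02984115]
```

View pics/s3.png

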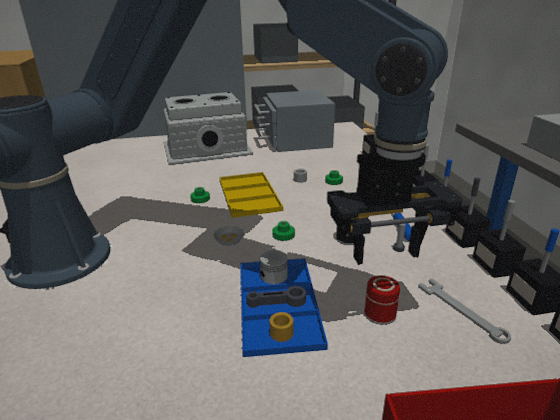

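View pics/w3.png

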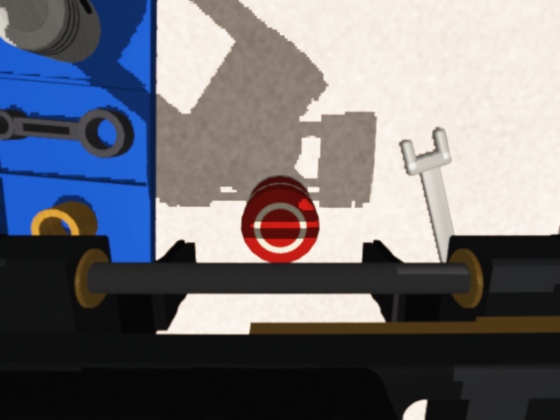

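The blue tray holds the piston, rod and bush, each in its own compartment (side px 273,267; 277,297; 281,325). The red filter is centred under the jaws at wrist px (279,228).

In the tool's units: 0.098 m / 0.3 = 0.3267, 0.08 m / 0.3 = 0.2667.

Call:
{"op": "play_rows", "data": {"motion": [[[0,0,0.1,0,0,0],[0,0,0.2,0,0,0],[0,0,0.2667,0,0,0],[0,0,0.3267,0,0,0],[0,0,0.3267,0,0,0],[0,0,0.3267,0,0,0]]]}}

```text
time_s: 19.8
position: [0.6098, -0.3083, 0.0408]
tcp_rot: [[0.001, 1.0, -0.003], [1.0, -0.001, 0.002], [0.002, -0.003, -1.0]]
force: [0.4, 0.4, -0.1]
opening: 1.005
grasp_force: 0.0
```

Call:
{"op": "play_rows", "data": {"motion": [[[0,0,0,0,0,0],[0,0,0,0,0,0],[0,0,0,0,0,0],[0,0,0,0,0,0],[0,0,0,0,0,0],[0,0,0,0,0,0],[0,0,0,0,0,0],[0,0,0,0,0,0]]], "fingers": 0.03}}

```text
time_s: 20.47
position: [0.6123, -0.3086, 0.0422]
tcp_rot: [[-0.0, 1.0, 0.001], [1.0, 0.0, -0.001], [-0.001, 0.001, -1.0]]
force: [0.3, 0.4, 3.0]
opening: 0.635
grasp_force: 29.9
```

In the tool's units: 0.134 m / 0.3 = 0.4467, -0.11 m / 0.3 = -0.3667.

Call:
{"op": "play_rows", "data": {"motion": [[[0,0,-0.0667,0,0,0],[0,0,-0.1667,0,0,0],[0,0,-0.2667,0,0,0],[0.0333,-0.0133,-0.35,0,0,0],[0.1167,-0.0433,-0.3667,0,0,0],[0.2267,-0.0833,-0.3667,0,0,0],[0.3367,-0.12,-0.3667,0,0,0],[0.4467,-0.16,-0.3667,0,0,0]]]}}

```text
time_s: 21.13
position: [0.5624, -0.1731, 0.1512]
tcp_rot: [[0.001, 1.0, -0.001], [1.0, -0.001, 0.001], [0.001, -0.001, -1.0]]
force: [0.3, 0.3, -1.2]
opening: 0.633
grasp_force: 29.9
```

In the tool's units: 0.264 m / 0.3 = 0.88, 0.231 m / 0.3 = 0.77.

Call:
{"op": "play_rows", "data": {"motion": [[[0.11,-0.04,0,0,0,0],[0.22,-0.08,0,0,0,0],[0.33,-0.12,0,0,0,0],[0.44,-0.16,0,0,0,0],[0.55,-0.2,0,0,0,0],[0.66,-0.24,0,0,0,0],[0.77,-0.28,0,0,0,0],[0.88,-0.32,0,0,0,0]]]}}

```text
time_s: 21.8
position: [0.4663, 0.091, 0.1512]
tcp_rot: [[0.0, 1.0, -0.001], [1.0, -0.0, -0.0], [-0.0, -0.001, -1.0]]
force: [0.3, -0.1, -2.6]
opening: 0.633
grasp_force: 29.9
```

In the tool's units: 0.08 m / 0.3 = 0.2667, 0.07 m / 0.3 = 0.2333.

Call:
{"op": "play_rows", "data": {"motion": [[[0.1,-0.0333,0,0,0,0],[0.1667,-0.0567,0,0,0,0],[0.2,-0.0667,0.0667,0,0,0],[0.2,-0.0667,0.1667,0,0,0],[0.2,-0.0667,0.2333,0,0,0],[0.2,-0.0667,0.2667,0,0,0],[0.2,-0.0667,0.2667,0,0,0],[0.2,-0.0667,0.2667,0,0,0]]]}}

```text
time_s: 22.47
position: [0.4471, 0.1495, 0.0709]
tcp_rot: [[-0.0, 1.0, -0.002], [1.0, 0.0, -0.0], [-0.0, -0.002, -1.0]]
force: [0.1, 0.5, -2.5]
opening: 0.631
grasp_force: 29.9
```

```bash
python3 - <<'E'
from h import *
s=bot.read_state();print(s['position'],s['tcp_rot'][:,0],s['opening'])
c=cap('scene'); save(c,'c4.png')
E
```

```text
[0.44708711 0.14953963 0.07093635] [-1.96725058e-04  9.99999942e-01 -2.78748626e-04] 0.6313794568315074
```

View pics/c4.png

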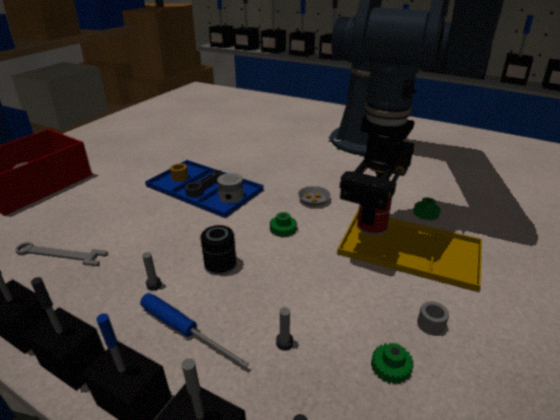

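The filter hangs over the near compartment of the yellow tray (px 373,220).

In the tool's units: 0.0265 m / 0.3 = 0.0883, 0.001 m / 0.3 = 0.0033.

Call:
{"op": "play_rows", "data": {"motion": [[[0.0033,0,0.0333,0,0,0],[0.0033,0,0.0667,0,0,0],[0.0033,0,0.0883,0,0,0],[0.0033,0,0.0883,0,0,0],[0.0033,0,0.0883,0,0,0]]]}}

```text
time_s: 22.93
position: [0.4475, 0.1505, 0.0446]
tcp_rot: [[0.0, 1.0, -0.001], [1.0, -0.0, -0.0], [-0.0, -0.001, -1.0]]
force: [0.4, -0.7, -2.7]
opening: 0.634
grasp_force: 29.9
```

In the tool's units: -0.0945 m / 0.3 = -0.315, -0.065 m / 0.3 = -0.2167.

Call:
{"op": "play_rows", "data": {"motion": [[[0,0,0,0,0,0],[0,0,0,0,0,0],[0,0,0,0,0,0],[0,0,0,0,0,0],[0,0,0,0,0,0],[0,0,-0.1,0,0,0],[0,0,-0.2167,0,0,0],[0,0,-0.315,0,0,0]]], "fingers": 0.077}}

```text
time_s: 23.6
position: [0.4473, 0.1505, 0.1405]
tcp_rot: [[0.0, 1.0, -0.001], [1.0, -0.0, -0.0], [-0.0, -0.001, -1.0]]
force: [1.4, -0.5, -0.8]
opening: 0.888
grasp_force: 0.0
```

In the tool's units: -0.158 m / 0.3 = -0.5267, -0.055 m / 0.3 = -0.1833.

Call:
{"op": "play_rows", "data": {"motion": [[[-0.0667,0.02,0,0,0,0],[-0.1833,0.0567,0,0,0,0],[-0.3,0.0933,0,0,0,0],[-0.4167,0.13,0,0,0,0],[-0.5,0.1533,0,0,0,0],[-0.5267,0.1633,0,0,0,0],[-0.5267,0.1633,0,0,0,0],[-0.5267,0.1633,0,0,0,0]]], "fingers": 0.05}}

```text
time_s: 24.27
position: [0.496, -0.0071, 0.1394]
tcp_rot: [[0.001, 1.0, -0.001], [1.0, -0.001, 0.001], [0.001, -0.001, -1.0]]
force: [-0.1, 0.3, -0.7]
opening: 0.579
grasp_force: 0.0
```

```bash
python3 - <<'E'
from h import *
s=bot.read_state();print(s['position'],s['tcp_rot'][:,0],s['opening'])
c=cap('wrist'); save(c,'w5.png'); print(proj(c,[.4965,-.0073,.032]))
for d in finder.outline_of('wrist','cam_gear'):
    v,u=np.nonzero(d['pixels']);print(d['confidence'],u.min(),u.max(),v.min(),v.max(),onz(c,(u.min()+u.max())/2,v.min(),.012))
E
```

```text
[ 0.49599463 -0.00706563  0.13938667] [1.23397447e-03 9.99998912e-01 8.08741441e-04] 0.5790585178745895
[279.76416957 218.22078506]
0.73 249 311 180 242 [0.49675393 0.0202147  0.012     ]
```

View pics/w5.png

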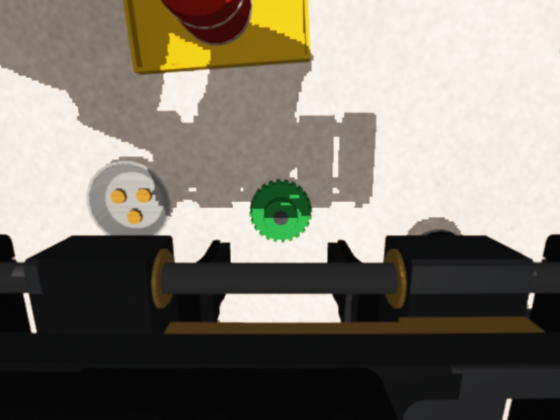

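The gear hub is at px (281,216), as predicted.

In the tool's units: 0.1035 m / 0.3 = 0.345, 0.098 m / 0.3 = 0.3267.

Call:
{"op": "play_rows", "data": {"motion": [[[0,0,0.1,0,0,0],[0,0,0.2,0,0,0],[0,0,0.2833,0,0,0],[0,0,0.3267,0,0,0],[0,0,0.345,0,0,0],[0,0,0.345,0,0,0],[0,0,0.345,0,0,0]]]}}

```text
time_s: 24.95
position: [0.4966, -0.0065, 0.0363]
tcp_rot: [[-0.001, 1.0, -0.0], [1.0, 0.001, 0.0], [0.0, -0.0, -1.0]]
force: [0.5, -0.5, -0.2]
opening: 0.572
grasp_force: 0.0
```

Call:
{"op": "play_rows", "data": {"motion": [[[0,0,0,0,0,0],[0,0,0,0,0,0],[0,0,0,0,0,0],[0,0,0,0,0,0],[0,0,0,0,0,0],[0,0,0,0,0,0],[0,0,0,0,0,0],[0,0,0,0,0,0]]], "fingers": 0.01}}

```text
time_s: 25.62
position: [0.4971, -0.0075, 0.0367]
tcp_rot: [[0.0, 1.0, 0.001], [1.0, -0.0, -0.0], [-0.0, 0.001, -1.0]]
force: [-0.2, -0.3, 5.8]
opening: 0.307
grasp_force: 30.0
```

In the tool's units: 0.126 m / 0.3 = 0.42, -0.11 m / 0.3 = -0.3667.

Call:
{"op": "play_rows", "data": {"motion": [[[0,0,-0.0667,0,0,0],[0,0,-0.1667,0,0,0],[0,0,-0.2667,0,0,0],[0.0167,-0.0033,-0.3667,0,0,0],[0.1,-0.02,-0.3667,0,0,0],[0.2067,-0.0433,-0.3667,0,0,0],[0.3133,-0.07,-0.3667,0,0,0],[0.42,-0.0933,-0.3667,0,0,0]]]}}

```text
time_s: 26.28
position: [0.4679, 0.1195, 0.1462]
tcp_rot: [[0.001, 1.0, -0.0], [1.0, -0.001, 0.0], [0.0, -0.0, -1.0]]
force: [0.4, -0.3, -1.5]
opening: 0.309
grasp_force: 30.0
```

In the tool's units: 0.111 m / 0.3 = 0.37, 0.105 m / 0.3 = 0.35.

Call:
{"op": "play_rows", "data": {"motion": [[[0.1067,-0.0267,0,0,0,0],[0.2133,-0.0533,0,0,0,0],[0.3,-0.0733,0,0,0,0],[0.35,-0.0833,0,0,0,0],[0.37,-0.0867,0,0,0,0],[0.37,-0.0867,0,0,0,0],[0.37,-0.0867,0,0,0,0]]]}}

```text
time_s: 26.87
position: [0.4427, 0.2292, 0.1459]
tcp_rot: [[-0.001, 1.0, -0.0], [1.0, 0.001, -0.001], [-0.001, -0.0, -1.0]]
force: [-0.0, -0.0, -0.2]
opening: 0.312
grasp_force: 30.0
```

In the tool's units: 0.1065 m / 0.3 = 0.355, 0.098 m / 0.3 = 0.3267.

Call:
{"op": "play_rows", "data": {"motion": [[[0,0,0.0667,0,0,0],[0,0,0.1667,0,0,0],[0,0,0.2667,0,0,0],[0,0,0.3267,0,0,0],[0,0,0.355,0,0,0],[0,0,0.355,0,0,0],[0,0,0.355,0,0,0]]]}}

```text
time_s: 27.45
position: [0.4433, 0.2285, 0.0394]
tcp_rot: [[0.002, 1.0, -0.0], [1.0, -0.002, -0.0], [-0.0, -0.0, -1.0]]
force: [0.0, 0.2, -0.8]
opening: 0.31
grasp_force: 30.0
```

In the tool's units: -0.12 m / 0.3 = -0.4, -0.08 m / 0.3 = -0.2667.

Call:
{"op": "play_rows", "data": {"motion": [[[0,0,0,0,0,0],[0,0,0,0,0,0],[0,0,0,0,0,0],[0,0,0,0,0,0],[0,0,-0.0667,0,0,0],[0,0,-0.1667,0,0,0],[0,0,-0.2667,0,0,0],[0,0,-0.4,0,0,0]]], "fingers": 0.045}}

```text
time_s: 28.12
position: [0.4412, 0.2292, 0.1596]
tcp_rot: [[-0.0, 1.0, -0.004], [1.0, 0.0, -0.001], [-0.001, -0.004, -1.0]]
force: [0.8, 0.7, -1.3]
opening: 0.517
grasp_force: 0.0
```

In the tool's units: -0.2 m / 0.3 = -0.6667, -0.165 m / 0.3 = -0.55.

Call:
{"op": "play_rows", "data": {"motion": [[[-0.1,0.0333,-0.0667,0,0,0],[-0.2,0.1,-0.1,0,0,0],[-0.3167,0.1667,-0.1333,0,0,0],[-0.4333,0.2333,-0.1667,0,0,0],[-0.55,0.3,-0.2,0,0,0],[-0.6667,0.3667,-0.2333,0,0,0],[-0.6667,0.3667,-0.2333,0,0,0],[-0.6667,0.3667,-0.2333,0,0,0]]]}}

```text
time_s: 28.78
position: [0.5541, 0.0275, 0.2303]
tcp_rot: [[0.004, 1.0, 0.002], [1.0, -0.004, -0.0], [-0.0, 0.002, -1.0]]
force: [1.1, 0.5, -1.0]
opening: 0.516
grasp_force: 0.0
```

```bash
python3 - <<'E'
from h import *
for n in('scene','side'): save(cap(n),n+'9.png')
a=cv2.imread('pics/scene9.png')[130:330,120:500]; b=cv2.imread('pics/side9.png')[160:360,170:550]
cv2.imwrite('pics/f.png',cv2.resize(np.vstack([a,b]),None,fx=1.5,fy=1.5,interpolation=2))
E
```

```text
(no output)
```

View pics/f.png

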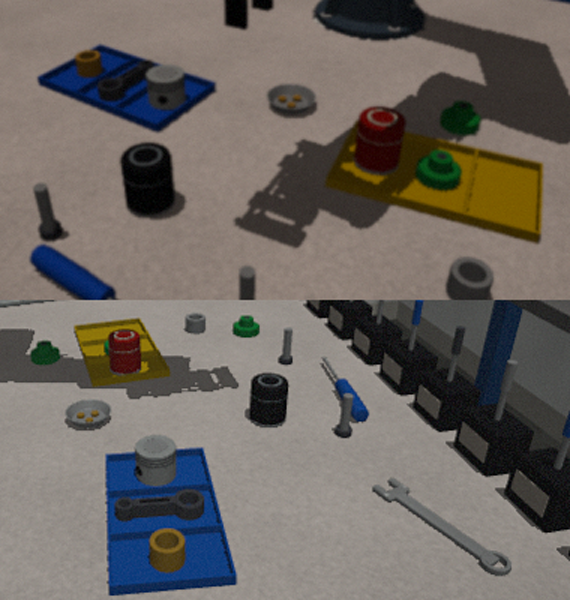

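All five parts stand flat in their compartments (crop: bush 168,550; rod 158,503; piston 155,460; filter 380,140; gear 438,170), and the black filter and steel bush are untouched.

```bash
python3 -c "
from rig import bot
print(bot.hand_in())"
```

```text
the job is handed in; nothing more can be done
None
```

Both kits are made up and the job is handed in: the piston, rod and brass bush are in the blue tray, the red filter and the rightmost green gear are in the yellow tray, and the black filter and steel bush were left untouched.

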